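Reset the slotted stop of an angle jig and clamp it

TASK

Set up the angle jig on the bench for the next batch: with the black wing knob still loose, slide the slotted stop plate along, away from the knob, until its pointed tab stands exactly opposite the tip of the set pointer, and then turn the wing knob clockwise as far as it goes, so that the stop is clamped there. Leave the set pointer and the things lying round the jig where they are.

Things in the scene. Friction and masses are not known exactly. Their poses are not given: they have to be found in the camera images.
- jig: Grey angle jig bolted to the bench, its sloping face turned to the robot's left. Base slab 160 (x) x 280 (y) x 10 mm. Origin: centre of the slab's underside, on the bench; x to the jig's back (near world -y), y along the jig (near world +x, away from the robot), z up. Its dark steel table, 130 mm up the slope x 260 mm along y, slopes 0.52 rad (30 degrees), rising to the back.
- jig_face (a point): Middle of the sloping face, at [0, 0, 0.060] in the jig's frame. Its axes are the FACE FRAME used below: x up the slope, y the jig's y, z square off the face. The stop plate slides on the face and the wing knob clamps it. Two steel guide strips 5 mm high run along y at face x = -30 and +30 mm.
- stop_plate (a joint): Slide of the steel stop plate along face +y (away from the knob), 0 to 0.070 m, starts near 0; about 3 N of friction when loose, held against light bumps when the knob is tight. A slotted foot, 50 mm wide, 180 mm long, top 5.5 mm off the face, the slot along y round the knob's stud; at its +y end stands a flange, 85 mm or more from the knob's axis.
- stop_grip (a point): Grip point of the stop plate: on the middle of its upright flange, 30 mm off the face, at face [0, 0.045 + slide]. The flange is 50 mm (face x) x 10 mm thick (y) and 43 mm high off the face; it can be gripped across the 10 mm, tool square to the face. Axes = the face frame.
- stop_tip (a point): Tip of the stop plate's 3 mm thick pointed tab, at the foot of the flange and at its mid thickness; it points down the slope, at face x = -35 mm, 9 mm off the face. Axes = the face frame.
- set_tip (a point): Tip of the set pointer: a bare steel clip 20 x 12 x 9 mm tight on the lower margin of the face, its point looking up the slope, at face x = -37 mm, 9 mm off the face. Axes = the face frame. The stop is set when stop_tip and set_tip have the same face y.
- wing_knob (a joint): Turn of the wing knob, rad, 0 to 1.40, grows clockwise seen from off the face; 1.40 is its stop, fully tight. It starts loose, below 0.25, and bites on the plate from about 0.7. About 0.15 N m turns it; it stays where it is left.
- knob_grip (a point): Grip point of the black wing knob, on its axis, 36 mm off the face, at face [0, -0.040]. The knob is a bar 50 mm long, 12 mm thick, 23 to 45 mm off the face, over a hub 24 mm in diameter. Site x = along the bar, z = square off the face. At knob value q the bar stands (0.70 - q) rad from face x (up the slope) towards face y.
- hex_key: Black hex key 39 x 114 x 9 mm lying before the low edge of the jig, on its left seen from the robot, bystander; origin under its middle.
- bush_1: Grey flanged bush, 20 mm in diameter, 30 mm high, standing before the low edge of the jig, on its left seen from the robot, bystander.
- bush_2: Brass-toned flanged bush, 17 mm in diameter, 28 mm high, standing before the low edge of the jig, on its left seen from the robot, bystander.
- marker: Marker pen 128 mm long, lying behind the jig (to its right seen from the robot), bystander.
- bush_3: Grey flanged bush, 22 mm in diameter, 24 mm high, standing beyond the jig's far end, bystander.

How it is judged:
On the way, in this order (a step that is already met when the one before it is completed fails the run):
1. the stop plate's tab stands opposite the set pointer (within 3 mm) while the knob is still loose (below 0.6 rad) (y of stop_tip in the frame of set_tip between -0.003 and 0.003 m and value of joint wing_knob below 0.6 rad), for 0.2 s.
2. the wing knob is turned tight (beyond 1.2 rad) (value of joint wing_knob above 1.2 rad), for 0.2 s.
At the end, for the whole second after the job is handed in: The stop plate's tab is within 3 mm of the set pointer's tip along the slide, at rest, and the wing knob is tight (1.2 rad or more of its 1.40 rad) (y of stop_tip in the frame of set_tip between -0.003 and 0.003 m and value of joint wing_knob above 1.2 rad and velocity of joint stop_plate between -0.005 and 0.005 m/s); the robot touches nothing.
It fails at once if the set pointer is shifted by more than 3 mm (distance of set_tip from where it was at the start of the episode above 0.003 m).
It fails at once if something lying round the jig is moved by more than 30 mm (distance of any of hex_key, bush_1, bush_2, marker, bush_3 from where it was at the start of the episode above 0.03 m).
It also fails if it takes over 64 s, if anything falls off the work surface, if the arm or the gripper's body presses on something with over 40 N, if the wrist force passes 120 N, or if a joint passes its speed limit or range.

ROBOT

A 6-joint arm with a two-finger parallel gripper is mounted at the origin on a cart in front of the work surface, level with it; the furniture and walls round the work are solid. World frame = base frame: x ahead of the robot, y to its left, z up, the work surface at z = 0. Lengths are in m, angles in rad, forces in N, time in s.
With the tool pointing down it reaches from about 0.225 to 0.875 m from the base axis. Payload 3.4 kg.
Tool frame: the origin (TCP) lies midway between the tips of the shut fingers; the grasp point (between the pads) lies 19 mm behind it; z points along the fingers, y is the line along which they close (so a half turn about z gives the same grasp; the last joint's range is limited). The gripper opens to 85 mm and grips with 20 to 120 N. Pads are 22 mm wide; open, the fingers measure 114 mm over their backs; the gripper's body (76 mm by 85 mm) begins 54 mm behind the grasp point. The pads swing forward as they close: fully open they stand 13 mm farther back than shut.
Start: joints at [1.19, 0.276, 1.505, -0, 1.361, -0.121], TCP at [0.148, 0.556, 0.231] pointing down, gripper open.
Joint ranges: [-2.89, 2.89], [-0.75, 2.08], [0.22, 2.7], [-1.18, 4.32], [0.11, 2.71], [-2.7, 2.7]. Speed limits (rad/s): [2.57, 2.57, 3.14, 3.14, 3.14, 3.14].

INTERFACE

Orientations are given as a unit quaternion [x, y, z, w].
In Python, from bench import manip gives the robot as it stands. The module is installed in compiled form; this text tells all that it offers.
- The arm moves only by the tool servo_tool, never from a script. Its argument "moves" is a list of rows, each a list of 3 entries, a list of its own where there are three numbers: the shift along the tool's x, y, z scaled (see below), then the turn, a rotation vector about the tool's x, y, z scaled (see below), then the opening, from -1 (shut) to 1 (fully open), so that 0 is half open. A call has 1 to 5 rows; each row is the pose to reach, as a shift and turn from the pose commanded when the call began, along the tool's axes at that moment, turning the shorter way round; what a row does not reach only later rows make up. The controller multiplies each number of a shift by 0.08 m and each number of a turn by pi rad. A row lasts 1/10 s, in which the tool goes at most 50 mm and 8.59 degrees, less where a joint would pass 70% of its speed; a pose out of reach is approached as far as the arm can. A call with a number of a shift or a turn outside -1 to 1 is refused whole. A call with a gripper value outside its range is refused whole. The fingers move at their own pace and stop on an object; the grip force is fixed at half the most. Time passes only in rows, so rows that repeat a pose let the fingers close. It gives the time, the measured TCP pose, the force, the opening and the grip force at its end, in the units of the state.
- manip.sense(): the state, without advancing time (a new reading comes with each control period).
- manip.capture(name): name is "scene" or "top"; returns the picture (480x640x3 uint8, blue, green, red); there is no depth.
- manip.get_calibration(name): a dict with "fovy" (degrees; the focal length in pixels is half the picture's height over the tangent of half this angle, whatever the lens; pixels are square), "cx", "cy" (the principal point, pixels), "distortion" ([k1, k2, p1, p2, k3] as OpenCV has them; the pictures are not rectified), "cam_to_world" (4x4, takes a point from camera to world coordinates). Camera axes: x right, y up, looking along -z (the intrinsics and any distortion apply to the point x, -y, -z); pixel columns grow to the right and rows downward; lengths in m; the calibration is good to about 2 mm. A picture is of the moment at which its call begins. get_calibration takes no time and is no camera call.
- manip.job_done(): hands the job in; it is judged then, once.
Trained networks look in the newest picture that a camera, given by its name, has taken for a name from the list of things; names that differ only in an ending like _2 or _b are one class to them, and where a whole thing is asked for, a point or a joint stands for the part that bears it (a point fixed in the world has none). Each returns a list of dicts, best first, with "p" (0 to 1); they miss things now and then, are a little off and sometimes report something else, mostly with a low value. They report only what shows in the picture. A call takes as long as a camera call.
- manip.search_frame(query, camera): "box" ([left, top, right, bottom] in pixels, round what is visible of it).
- manip.cut_out(query, camera): "pixels" (480x640 bool, what is visible of it) and "box" ([left, top, right, bottom] in pixels, round what is visible of it).
The state is a dict: "t": time; "qpos": joint angles; "qd": joint speeds; "tau": joint torques, N m; "tool_pos": TCP position; "tcp_rot": TCP orientation; "force": force on the tool from outside, world axes, zero at the start; "ft_torque": the same for the moment, N m; "width": opening from 0.0 (shut) to 1.0 (fully open); "grasp_force": force on a finger pad.
Only numpy, scipy, OpenCV 4.12 (cv2) and the standard library are available. Lean on these libraries where they do the work, as an engineer would, in place of code of your own. Each camera call takes 0.05 s, during which the arm holds its last target. There are 200 camera calls.

## Working session

There is one attempt and no reset: what is moved stays moved. The work goes in short steps, Python scripts to look and compute and a tool call to move; the robot and the scene stay as the last step left them, time stands still between calls to the robot, and variables do not carry over. Pictures are saved under pics/ and viewed, at most 10 in all, crops included, and the job is handed in when it is done.

Besides the shell and the picture viewer there is one more tool, called after ">>>" by a JSON object that holds its "op" and its "data", one argument or row to a line. servo_tool: Moves the arm, as the interface text tells. Shifts and turns lie within -1 to 1; 1 stands for 0.08 m of shift or pi rad of turn. Its arguments: {"type":"object","properties":{"moves":{"type":"array"}},"required":["moves"]}

```bash
mkdir -p pics
python3 - <<'E'
from bench import manip
import cv2
for c in("scene","top"):
    im=manip.capture(c);cv2.imwrite(f"pics/{c}0.png",im)
    k=manip.get_calibration(c);print(c,k)
    for q in("jig","stop_plate","wing_knob","set_tip"):
        r=manip.search_frame(q,c);print(q,[(round(d["p"],2),[int(v) for v in d["box"]]) for d in r[:2]])
s=manip.sense();print(s["t"],s["tool_pos"],s["tcp_rot"],s["width"])
E
```

```text
scene {'fovy': 45.63925563090588, 'cx': 316.1150942011824, 'cy': 254.55786937831115, 'distortion': array([-0.07980364,  0.        ,  0.        ,  0.        ,  0.        ]), 'cam_to_world': array([[ 0.82829853,  0.33684057, -0.44772757,  0.25162693],
       [-0.55999448,  0.52352655, -0.64212625, -0.54095999],
       [ 0.0181031 ,  0.7825972 ,  0.62226514,  0.59469621],
       [ 0.        ,  0.        ,  0.        ,  1.        ]])}
jig []
stop_plate [(0.83, [214, 252, 334, 335])]
wing_knob [(0.78, [244, 272, 283, 300]), (0.3, [390, 277, 402, 295])]
set_tip []
top {'fovy': 48.08477146719411, 'cx': 317.93614211792175, 'cy': 241.46097727362064, 'distortion': array([-0.07989796,  0.        ,  0.        ,  0.        ,  0.        ]), 'cam_to_world': array([[-0.03670643,  0.97711881, -0.2095029 ,  0.45616497],
       [-0.99932236, -0.03531793,  0.01036615,  0.00876217],
       [ 0.00272975,  0.20974143,  0.97775308,  0.92205516],
       [ 0.        ,  0.        ,  0.        ,  1.        ]])}
jig [(0.58, [294, 201, 404, 379])]
stop_plate [(0.97, [319, 247, 371, 368])]
wing_knob [(0.63, [330, 299, 358, 329])]
set_tip [(0.7, [320, 246, 371, 367])]
0.5 [0.14773282 0.5557266  0.23130227] [1.29534711e-01 9.91574888e-01 2.96787010e-05 1.04586176e-05] 1.0021306821594886
```

Run:
```python
import cv2
im=cv2.imread("pics/top0.png")[180:400,230:450];cv2.imwrite("pics/topc.png",cv2.resize(im,(600,600),interpolation=cv2.INTER_CUBIC))
im=cv2.imread("pics/scene0.png")[180:400,150:440];cv2.imwrite("pics/scenec.png",cv2.resize(im,(790,600),interpolation=cv2.INTER_CUBIC))
```

```text
(no output)
```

View pics/topc.png

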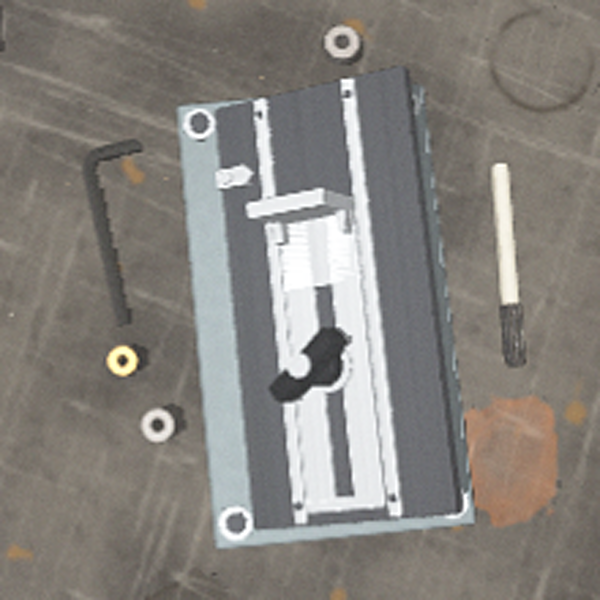

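View pics/scenec.png

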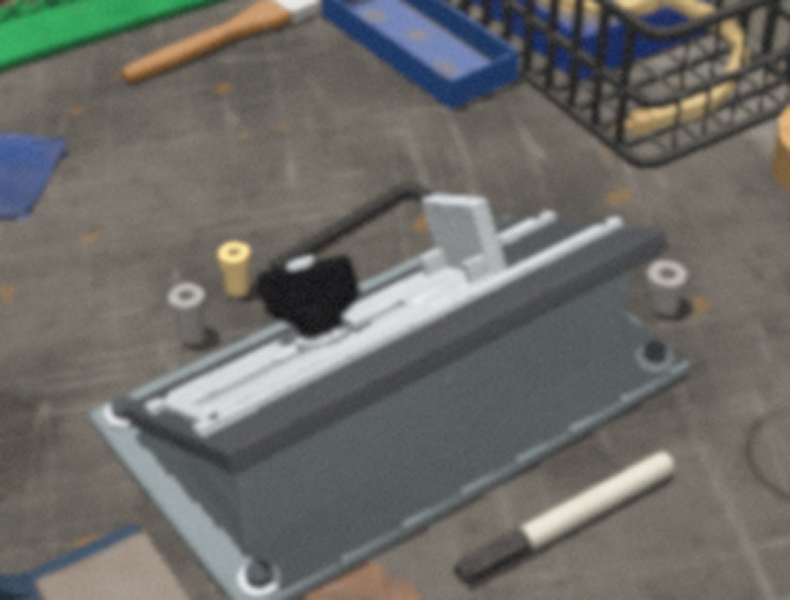

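The top crop shows the jig, with slab corners at crop (178,107), (217,547) and (474,522). The set pointer tip is at about (252,175), the flange top edge runs from (247,212) to (325,190), and the knob bar runs from (280,392) to (340,340). The scene crop confirms that the flange is up and the knob loose.

```bash
cat > h.py <<'E'
import numpy as np,cv2
from scipy.spatial.transform import Rotation as R
from scipy.optimize import least_squares
from bench import manip
def cam(c):
    k=manip.get_calibration(c);f=240/np.tan(np.radians(k["fovy"]/2))
    return np.array([[f,0,k["cx"]],[0,f,k["cy"]],[0,0,1]]),np.array(k["distortion"]),np.array(k["cam_to_world"])
def proj(P,c):
    K,d,T=cam(c);p=(np.atleast_2d(P)-T[:3,3])@T[:3,:3]*[1,-1,-1]
    return cv2.projectPoints(p,np.zeros(3),np.zeros(3),K,d)[0][:,0]
def ray(uv,c):
    K,d,T=cam(c);x,y=cv2.undistortPoints(np.array([[uv]],float),K,d)[0,0]
    return T[:3,3],T[:3,:3]@np.array([x,-y,-1])
RF=R.from_euler("y",-np.pi/6)   # face axes in jig
class Jig:
    def __init__(s,v): s.R=R.from_euler("z",v[2]); s.o=np.array([v[0],v[1],0]); s.F=s.R*RF
    def jig(s,p): return s.R.apply(p)+s.o
    def face(s,p): return s.F.apply(p)+s.jig([0,0,.06])
    def inv(s,uv,c,ax,val): # ray meets face-frame plane
        o,d=ray(uv,c); o=s.F.inv().apply(o-s.jig([0,0,.06])); d=s.F.inv().apply(d)
        return o+d*(val-o[ax])/d[ax]
def fit(obs):
    def r(v):
        j=Jig(v); return np.concatenate([(proj(j.face(p) if f=="f" else j.jig(p),c)[0]-uv) for c,f,p,uv in obs])
    return least_squares(r,[.45,0,-np.pi/2])
E
python3 - <<'E'
from h import *
T=lambda x,y:np.array([230+x*220/600,180+y*220/600]);S=lambda x,y:np.array([150+x*290/790,180+y*220/600])
obs=[("top","j",[-.08,.14,.01],T(178,107)),("top","j",[-.08,-.14,.01],T(217,547)),("top","j",[.08,-.14,.01],T(474,522)),
("top","f",[.065,.13,0],T(407,67)),("scene","j",[-.08,-.14,.01],S(93,413)),("scene","j",[.08,.14,.01],S(688,368))]
r=fit(obs);print(r.x,r.fun.round(1).reshape(-1,2).tolist());J=Jig(r.x);np.save("jig.npy",r.x)
print("face->",J.face([0,0,0]),"F",J.F.as_matrix().round(3).tolist())
print("set tip",J.inv(T(252,175),"top",2,.009),"flange top near edge",J.inv(T(247,214),"top",2,.043),J.inv(T(325,196),"top",2,.043),"far",J.inv(T(247,205),"top",2,.043),J.inv(T(322,188),"top",2,.043))
print("knob",J.inv(T(280,392),"top",2,.045),J.inv(T(340,340),"top",2,.045))
print("scene flange",J.inv(S(424,196),"scene",2,.043),J.inv(S(488,198),"scene",2,.043))
E
```

```text
[ 0.5598107  -0.05051259 -1.51979464] [[0.4, -1.6], [-0.4, 0.9], [1.5, 1.1], [-0.3, -1.0], [-2.8, -0.7], [2.2, -1.3]]
face-> [ 0.5598107  -0.05051259  0.06      ] F [[0.044, 0.999, -0.025], [-0.865, 0.051, 0.499], [0.5, 0.0, 0.866]]
set tip [-0.03949233  0.08084792  0.009     ] flange top near edge [-0.0268049   0.05064086  0.043     ] [0.0242021  0.05248202 0.043     ] far [-0.02626868  0.05588412  0.043     ] [0.02284088 0.05734417 0.043     ]
knob [-0.01492781 -0.05356736  0.045     ] [ 0.02540837 -0.02925151  0.045     ]
scene flange [-0.03459025  0.05556983  0.043     ] [0.02217385 0.05947775 0.043     ]
```

```bash
cat >> h.py <<'E'
def J(): return Jig(np.load("jig.npy"))
def tool(j,fp,ang=0,ztcp=None):
    """TCP at face point fp, tool z = -face z, tool y = face y turned by ang from face y (counterclockwise seen from off the face)"""
    f=j.F*R.from_euler("z",ang); m=f.as_matrix()
    return j.face(fp),R.from_matrix(np.c_[-m[:,0],m[:,1],-m[:,2]])
def plan(p1,R1,p0=None,R0=None):
    if p0 is None:
        s=manip.sense();p0=s["tool_pos"];R0=R.from_quat(s["tcp_rot"])
    for n in range(1,20):
        w=(R0.inv()*R1).as_rotvec();st=[]
        for i in range(n):
            Ri=R0*R.from_rotvec(w*i/n);st.append(np.r_[Ri.inv().apply((p1-p0)/n)/.08,w/n/np.pi])
        st=np.array(st)
        if abs(st[:,:3]).max()<=1 and np.linalg.norm(w)/n<.7: break
    for r in st: print(r.round(3).tolist())
E
python3 - <<'E'
from h import *
j=J();p,Rm=tool(j,[0,.055,.15]);print(p,Rm.as_matrix().round(2).tolist());plan(p,Rm)
T=lambda c,x0,y0,w,h:cv2.resize(cv2.imread(f"pics/{c}0.png")[y0:y0+h,x0:x0+w],(400,560),interpolation=cv2.INTER_CUBIC)
cv2.imwrite("pics/z.png",np.hstack([T("top",305,225,50,70),T("scene",290,240,50,70)]))
E
```

```text
[0.61091572 0.02719377 0.18990381] [[-0.04, 1.0, 0.03], [0.86, 0.05, -0.5], [-0.5, 0.0, -0.87]]
[-0.81, -0.544, 0.057, 0.012, -0.016, 0.043]
[-0.872, -0.426, 0.118, 0.012, -0.016, 0.043]
[-0.914, -0.298, 0.176, 0.012, -0.016, 0.043]
[-0.936, -0.164, 0.231, 0.012, -0.016, 0.043]
[-0.936, -0.027, 0.281, 0.012, -0.016, 0.043]
[-0.915, 0.111, 0.326, 0.012, -0.016, 0.043]
[-0.873, 0.246, 0.365, 0.012, -0.016, 0.043]
[-0.811, 0.375, 0.396, 0.012, -0.016, 0.043]
[-0.731, 0.496, 0.419, 0.012, -0.016, 0.043]
```

View pics/z.png

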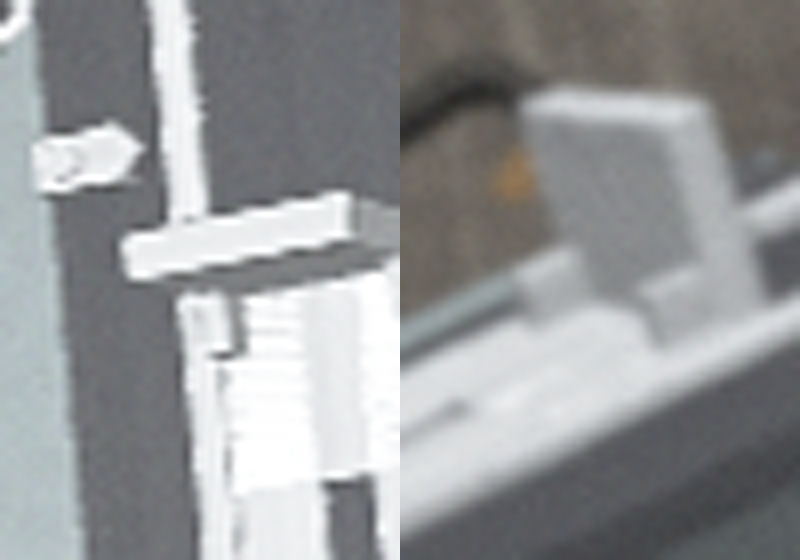

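The zoom shows the pointer tip at (143,148) and the flange top quad at (122,238), (347,192), (352,232) and (132,280), at 8x from (305,225). The tab is hidden behind the flange. I'll start the approach now.

>>> {"op": "servo_tool", "data": {
  "moves": [
    [[-0.81, -0.544, 0.057], [0.012, -0.016, 0.043], 0],
    [[-0.81, -0.544, 0.057], [0.012, -0.016, 0.043], 0]
  ]
}}

```text
t: 0.7
tool_pos: [0.1998, 0.4962, 0.2264]
tcp_rot: [0.196, 0.98, -0.023, 0.023]
force: [0.4, -0.4, -0.5]
width: 0.692
grasp_force: 0.0
```

>>> {"op": "servo_tool", "data": {
  "moves": [
    [[-0.872, -0.426, 0.118], [0.012, -0.016, 0.043], 0],
    [[-0.872, -0.426, 0.118], [0.012, -0.016, 0.043], 0]
  ]
}}

```text
t: 0.9
tool_pos: [0.2519, 0.437, 0.2219]
tcp_rot: [0.262, 0.963, -0.045, 0.046]
force: [1.0, 0.0, 0.2]
width: 0.499
grasp_force: 0.0
```

>>> {"op": "servo_tool", "data": {
  "moves": [
    [[-0.914, -0.298, 0.176], [0.012, -0.016, 0.043], 0],
    [[-0.914, -0.298, 0.176], [0.012, -0.016, 0.043], 0]
  ]
}}

```text
t: 1.1
tool_pos: [0.3036, 0.3784, 0.2173]
tcp_rot: [0.327, 0.94, -0.066, 0.068]
force: [0.1, 0.9, 0.0]
width: 0.499
grasp_force: 0.0
```

>>> {"op": "servo_tool", "data": {
  "moves": [
    [[-0.936, -0.164, 0.231], [0.012, -0.016, 0.043], 0],
    [[-0.936, -0.164, 0.231], [0.012, -0.016, 0.043], 0]
  ]
}}

```text
t: 1.3
tool_pos: [0.3555, 0.3199, 0.2127]
tcp_rot: [0.389, 0.913, -0.087, 0.089]
force: [-0.0, 0.8, 0.4]
width: 0.5
grasp_force: 0.0
```

>>> {"op": "servo_tool", "data": {
  "moves": [
    [[-0.936, -0.027, 0.281], [0.012, -0.016, 0.043], 0],
    [[-0.936, -0.027, 0.281], [0.012, -0.016, 0.043], 0]
  ]
}}

```text
t: 1.5
tool_pos: [0.4075, 0.2615, 0.2082]
tcp_rot: [0.449, 0.88, -0.108, 0.11]
force: [-0.0, -0.1, 0.5]
width: 0.504
grasp_force: 0.0
```

>>> {"op": "servo_tool", "data": {
  "moves": [
    [[-0.915, 0.111, 0.326], [0.012, -0.016, 0.043], 0],
    [[-0.915, 0.111, 0.326], [0.012, -0.016, 0.043], 0]
  ]
}}

```text
t: 1.7
tool_pos: [0.4595, 0.2031, 0.2037]
tcp_rot: [0.506, 0.843, -0.128, 0.131]
force: [-0.2, -0.7, -0.3]
width: 0.498
grasp_force: 0.0
```

Run:
```python
from h import *
j=J();Z=lambda x,y:[305+x/8,225+y/8]
for n,p,z in(("set",(143,148),.009),("a",(122,238),.043),("b",(347,192),.043),("c",(352,232),.043),("d",(132,280),.043)):print(n,j.inv(Z(*p),"top",2,z).round(4))
S=lambda x,y:[290+(x-400)/8,240+y/8]
for p in((522,105),(705,100),(712,100)):print(j.inv(S(*p),"scene",2,.043).round(4))
print(manip.sense()["tool_pos"],manip.sense()["t"]);plan(*tool(j,[0,.055,.15]))
```

```text
set [-0.0385  0.0818  0.009 ]
a [-0.0268  0.0566  0.043 ]
b [0.0234 0.0571 0.043 ]
c [0.0236 0.0492 0.043 ]
d [-0.0254  0.0479  0.043 ]
[-0.0289  0.0512  0.043 ]
[0.0195 0.0595 0.043 ]
[0.0214 0.0598 0.043 ]
[0.45949345 0.20307166 0.2036724 ] 1.7
[-0.867, 0.231, 0.366, 0.011, -0.015, 0.044]
[-0.807, 0.361, 0.396, 0.011, -0.015, 0.044]
[-0.728, 0.483, 0.418, 0.011, -0.015, 0.044]
```

>>> {"op": "servo_tool", "data": {
  "moves": [
    [[-0.867, 0.231, 0.366], [0.011, -0.015, 0.044], 0],
    [[-0.867, 0.231, 0.366], [0.011, -0.015, 0.044], 0]
  ]
}}

```text
t: 1.9
tool_pos: [0.5103, 0.1444, 0.1988]
tcp_rot: [0.562, 0.8, -0.145, 0.15]
force: [0.4, 0.0, -0.2]
width: 0.503
grasp_force: 0.0
```

>>> {"op": "servo_tool", "data": {
  "moves": [
    [[-0.807, 0.361, 0.396], [0.011, -0.015, 0.044], 0],
    [[-0.807, 0.361, 0.396], [0.011, -0.015, 0.044], 0]
  ]
}}

```text
t: 2.1
tool_pos: [0.5611, 0.0858, 0.1939]
tcp_rot: [0.615, 0.753, -0.161, 0.169]
force: [-0.2, 0.6, 0.3]
width: 0.497
grasp_force: 0.0
```

>>> {"op": "servo_tool", "data": {
  "moves": [
    [[-0.728, 0.483, 0.418], [0.011, -0.015, 0.044], 0],
    [[-0.728, 0.483, 0.418], [0.011, -0.015, 0.044], 0],
    [[-0.728, 0.483, 0.418], [0.011, -0.015, 0.044], 0]
  ]
}}

```text
t: 2.4
tool_pos: [0.6117, 0.0264, 0.1891]
tcp_rot: [0.665, 0.701, -0.177, 0.187]
force: [-0.9, 0.9, -1.1]
width: 0.498
grasp_force: 0.0
```

Run:
```python
from h import *
j=J();s=manip.sense();print(s["tool_pos"],s["t"],s["qpos"].round(2) if hasattr(s["qpos"],"round") else s["qpos"])
a=tool(j,[-.001,.0535,.06]);plan(*a);b=tool(j,[-.001,.0535,.016]);plan(*b,*a)
for c in("top","scene"): cv2.imwrite(f"pics/{c}1.png",manip.capture(c)[180:360,230:430].repeat(2,0).repeat(2,1))
cv2.imwrite("pics/both1.png",np.hstack([cv2.imread("pics/top1.png"),cv2.imread("pics/scene1.png")]))
```

```text
[0.61168245 0.02636383 0.18909078] 2.4 [ 0.22  0.43  1.51 -0.53  1.34  0.33]
[0.006, -0.015, 0.555, 0.0, -0.001, 0.0]
[0.007, -0.014, 0.555, 0.0, -0.001, 0.0]
[-0.0, -0.0, 0.55, 0.0, 0.0, 0.0]
```

View pics/both1.png

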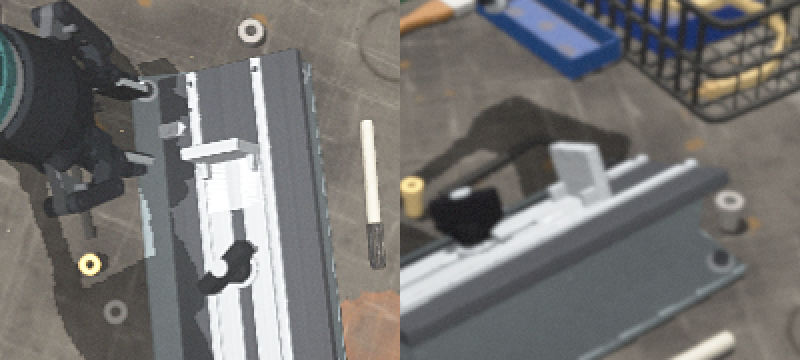

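Gripper fingertips show at (150,88) and (152,157) in the left 2x crop; the flange and knob are undisturbed. I'll check the camera against the arm before descending.

Run:
```python
from h import *
s=manip.sense();Rm=R.from_quat(s["tcp_rot"]);
for y in(-.021,0,.021):
  for z in(-.007,0):print(y,z,(proj(s["tool_pos"]+Rm.apply([0,y,z]),"top")[0]-[230,180])*2)
```

```text
-0.021 -0.007 [133.36784669 158.16362499]
-0.021 0 [138.67771116 159.28505813]
0 -0.007 [130.82960398 128.32606453]
0 0 [136.12871496 129.68045791]
0.021 -0.007 [128.32670394  98.83888536]
0.021 0 [133.61419325 100.42014065]
```

>>> {"op": "servo_tool", "data": {
  "moves": [
    [[0.006, -0.015, 0.555], [0, -0.001, 0], 0],
    [[0.012, -0.03, 1.0], [0, -0.001, 0], 0],
    [[0.012, -0.03, 1.0], [0, -0.001, 0], 0]
  ]
}}

```text
t: 2.8
tool_pos: [0.6051, -0.0104, 0.1162]
tcp_rot: [0.663, 0.703, -0.181, 0.184]
force: [-1.6, 0.1, -0.4]
width: 0.501
grasp_force: 0.0
```

Run:
```python
from h import *
j=J();plan(*tool(j,[-.001,.0535,.016]))
cv2.imwrite("pics/both2.png",np.hstack([cv2.resize(manip.capture(c)[215:295,280:360],(400,400),interpolation=cv2.INTER_CUBIC) for c in("top","scene")]))
```

```text
[-0.047, 0.081, 0.644, -0.002, -0.001, 0.003]
```

View pics/both2.png

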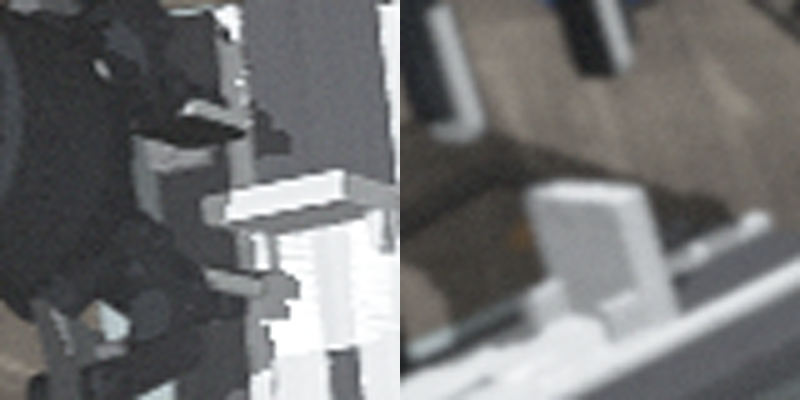

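The top view shows the tips straddling the flange top edge, with tip midpoint around row 205 and flange centre around row 197. The scene view shows the fingers still above the flange. I'll re-sense, since the arm may not have settled.

Run:
```python
from h import *
j=J();s=manip.sense();p=s["tool_pos"];print(s["t"],p,j.F.inv().apply(p-j.face([0,0,0])).round(4),abs(np.array(s["qd"])).max());plan(*tool(j,[-.001,.0535,.016]))
```

```text
2.9 [ 0.60900239 -0.00901018  0.1203511 ] [-0.0035  0.0512  0.0717] 0.04572620193136503
[-0.033, 0.026, 0.697, 0.001, -0.001, 0.002]
```

>>> {"op": "servo_tool", "data": {
  "moves": [
    [[-0.02, 0.03, 0.35], [0, 0, 0], 0],
    [[-0.03, 0.03, 0.68], [0, 0, 0], 0],
    [[-0.03, 0.03, 0.68], [0, 0, 0], 0],
    [[-0.03, 0.03, 0.68], [0, 0, 0], 0],
    [[-0.03, 0.03, 0.68], [0, 0, 0], 0]
  ]
}}

```text
t: 3.4
tool_pos: [0.615, -0.0376, 0.0761]
tcp_rot: [0.664, 0.702, -0.176, 0.189]
force: [0.7, 0.7, 0.1]
width: 0.498
grasp_force: 0.0
```

Run:
```python
from h import *
j=J();s=manip.sense();p=s["tool_pos"];print(s["t"],p,j.F.inv().apply(p-j.face([0,0,0])).round(4),s["force"]);plan(*tool(j,[-.001,.0535,.016]))
cv2.imwrite("pics/both3.png",np.hstack([cv2.resize(manip.capture(c)[215:295,280:360],(400,400),interpolation=cv2.INTER_CUBIC) for c in("top","scene")]))
```

```text
3.4 [ 0.61501005 -0.03763087  0.07613213] [-0.0006  0.0558  0.019 ] [0.72880869 0.70164552 0.09445618]
[0.005, -0.029, 0.037, 0.002, -0.001, 0.001]
```

View pics/both3.png

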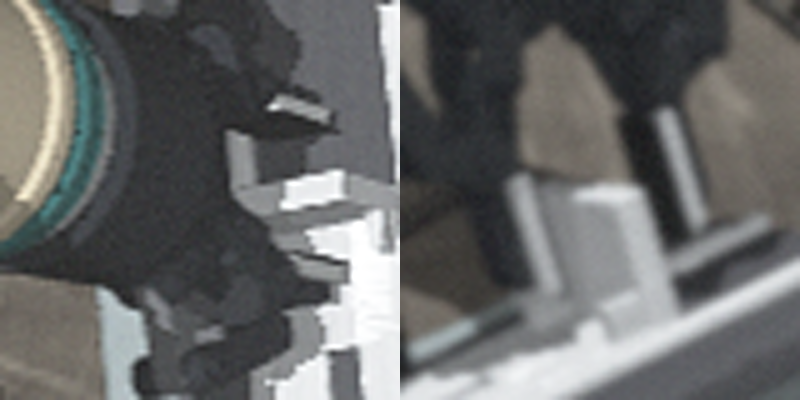

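The scene view shows the fingers straddling the flange, at (540,290) and (700,225), with the flange between and no contact. I'll close the gripper.

>>> {"op": "servo_tool", "data": {
  "moves": [
    [[0, -0.02, 0.02], [0, 0, 0], -1],
    [[0, -0.02, 0.02], [0, 0, 0], -1],
    [[0, -0.02, 0.02], [0, 0, 0], -1],
    [[0, -0.02, 0.02], [0, 0, 0], -1],
    [[0, -0.02, 0.02], [0, 0, 0], -1]
  ]
}}

```text
t: 4.0
tool_pos: [0.6124, -0.0394, 0.073]
tcp_rot: [0.664, 0.702, -0.177, 0.188]
force: [0.5, 2.7, 4.4]
width: 0.111
grasp_force: 59.5
```

>>> {"op": "servo_tool", "data": {
  "moves": [
    [[0, 0, 0], [0, 0, 0], -1],
    [[0, 0, 0], [0, 0, 0], -1]
  ]
}}

```text
t: 4.2
tool_pos: [0.6124, -0.0394, 0.073]
tcp_rot: [0.664, 0.702, -0.177, 0.188]
force: [0.1, 4.1, 4.0]
width: 0.107
grasp_force: 59.6
```

Run:
```python
from h import *
j=J()
for i in range(3):
    s=manip.sense();p=s["tool_pos"];print(s["t"],j.F.inv().apply(p-j.face([0,0,0])).round(4),s["force"],s["width"]);cv2.imwrite("pics/g.png",manip.capture("top"))
```

```text
4.2 [-0.0008  0.0531  0.0155] [0.09161643 4.0719349  4.01141688] 0.1068242562536549
4.25 [-0.0008  0.0531  0.0155] [-0.06829784  3.74428631  5.22326791] 0.10350526943539434
4.3 [-0.0008  0.0531  0.0155] [0.11242149 3.43491859 5.19776717] 0.10299308324773264
```

Gripped at face y 0.0531, which matches the camera's 0.0528. I'll slide +29 mm.

>>> {"op": "servo_tool", "data": {
  "moves": [
    [[0, 0.09, 0], [0, 0, 0], -1],
    [[0, 0.18, 0], [0, 0, 0], -1],
    [[0, 0.27, 0], [0, 0, 0], -1],
    [[0, 0.36, 0], [0, 0, 0], -1],
    [[0, 0.36, 0], [0, 0, 0], -1]
  ]
}}

```text
t: 4.85
tool_pos: [0.6412, -0.0378, 0.073]
tcp_rot: [0.664, 0.702, -0.177, 0.188]
force: [0.3, 3.4, 7.0]
width: 0.108
grasp_force: 59.8
```

>>> {"op": "servo_tool", "data": {
  "moves": [
    [[0, 0, 0], [0, 0, 0], -1],
    [[0, 0, 0], [0, 0, 0], -1]
  ]
}}

```text
t: 5.05
tool_pos: [0.6412, -0.0378, 0.073]
tcp_rot: [0.664, 0.702, -0.177, 0.188]
force: [1.4, 4.0, 5.1]
width: 0.107
grasp_force: 59.7
```

Run:
```python
from h import *
j=J()
s=manip.sense();p=s["tool_pos"];print(s["t"],j.F.inv().apply(p-j.face([0,0,0])).round(4),s["force"],s["width"])
cv2.imwrite("pics/both4.png",np.hstack([cv2.resize(manip.capture(c)[y:y+60,x:x+60],(400,400),interpolation=cv2.INTER_CUBIC) for c,x,y in(("top",300,215),("scene",290,225))]))
```

```text
5.05 [-0.0009  0.082   0.0156] [1.3898034 4.048693  5.1132808] 0.10676368018746063
```

View pics/both4.png

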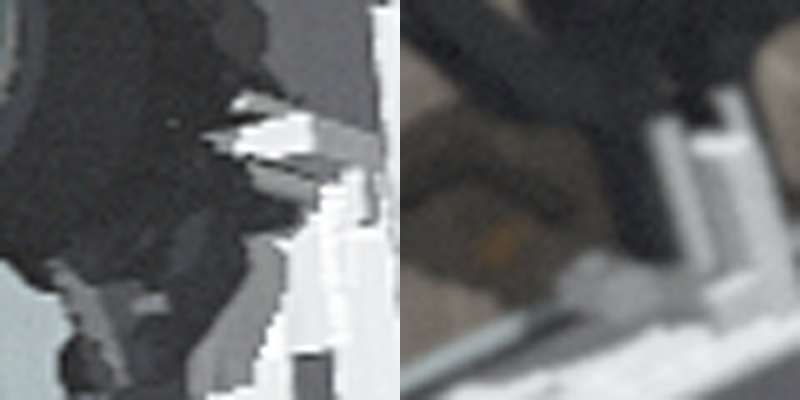

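The flange is held and moved; the pointer area is hidden by the gripper. I'll release, retreat square off the face, and look.

>>> {"op": "servo_tool", "data": {
  "moves": [
    [[0, 0, 0], [0, 0, 0], 0],
    [[0, 0, 0], [0, 0, 0], 0],
    [[0, 0, -0.1], [0, 0, 0], 0],
    [[0, 0, -0.5], [0, 0, 0], 0],
    [[0, 0, -1.0], [0, 0, 0], 0]
  ]
}}

```text
t: 5.65
tool_pos: [0.6369, 0.0013, 0.1411]
tcp_rot: [0.664, 0.702, -0.179, 0.186]
force: [0.6, -0.2, -0.4]
width: 0.499
grasp_force: 0.0
```

>>> {"op": "servo_tool", "data": {
  "moves": [
    [[0, 0, -0.6], [0, 0, 0], 0],
    [[0, 0, -1.0], [0, 0, 0], 0],
    [[0, 0, -1.0], [0, 0, 0], 0]
  ]
}}

```text
t: 5.95
tool_pos: [0.6385, 0.044, 0.2165]
tcp_rot: [0.664, 0.702, -0.173, 0.19]
force: [-0.6, 0.3, 0.3]
width: 0.498
grasp_force: 0.0
```

Run:
```python
from h import *
j=J()
s=manip.sense();p=s["tool_pos"];print(s["t"],j.F.inv().apply(p-j.face([0,0,0])).round(4),s["force"],s["width"])
a=np.mean([manip.capture("top").astype(float) for _ in range(4)],0).astype(np.uint8);cv2.imwrite("pics/top5full.png",a)
b=manip.capture("scene");cv2.imwrite("pics/scene5full.png",b)
cv2.imwrite("pics/both5.png",np.hstack([cv2.resize(i[y:y+50,x:x+40],(400,500),interpolation=cv2.INTER_CUBIC) for i,x,y in((a,308,220),(b,305,225))]))
```

```text
5.95 [0.     0.0834 0.1807] [-0.6443572   0.33253448  0.26736809] 0.49837424074693887
```

View pics/both5.png

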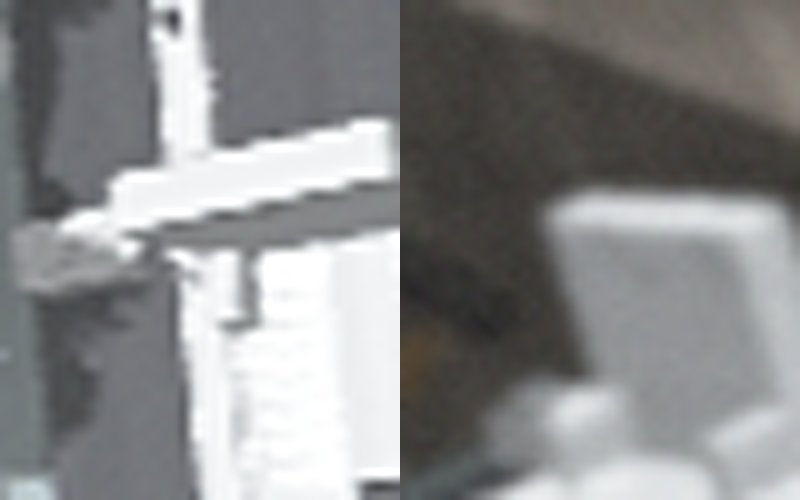

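Top zoom (10x from (308,220)): the pointer, partly shadowed, has its tip near (148,243). The flange top quad is (110,183), (383,120), (390,168) and (116,232). The tab is just hidden below the flange edge. I'll compute the offset.

Run:
```python
from h import *
j=J();Z=lambda x,y:[308+x/10,220+y/10]
print([j.inv(Z(*p),"top",2,.043).round(4)[:2].tolist() for p in((110,183),(383,120),(390,168),(116,232))])
a=(proj([j.face([-.0365,y,.009]) for y in(.079,.0805,.082,.0835)],"top")-[308,220])*10;print(a.round(0).tolist())
print((proj([j.face([x,y,z]) for x,y,z in((-.0255,.077,.043),(-.0255,.087,.043),(-.0255,.077,.0),(-.035,.082,.009))],"top")-[308,220]).round(2).tolist())
# subpixel: where is the pointer's axis in the first (clear) picture: columns profile along face y at several face x
im=cv2.imread("pics/top0.png",0).astype(np.float32);im5=cv2.imread("pics/top5full.png",0).astype(np.float32)
ys=np.arange(.03,.105,.0005)
def prof(im,x,z):
    q=proj([j.face([x,y,z]) for y in ys],"top").astype(np.float32)
    return cv2.remap(im,q[:,0].reshape(1,-1),q[:,1].reshape(1,-1),cv2.INTER_LINEAR)[0]
for x in(-.054,-.050,-.046,-.043,-.041):
    p=prof(im,x-.0015,.009);m=(p>140)&(ys>.065);print("ptr",x,ys[m][[0,-1]] if m.any() else 0,ys[m].mean())
for n,I in(("0",im),("5",im5)):
  for x in(-.02,-.01,0,.01,.02):
    p=prof(I,x-.0015,.043);g=np.gradient(p);m=(p>190);print(n,x,[(round(float(ys[i]),4),int(g[i])) for i in np.argsort(-abs(g))[:4]])
```

```text
[[-0.0263, 0.0834], [0.0228, 0.0843], [0.0231, 0.0765], [-0.0261, 0.0753]]
[[161.0, 249.0], [160.0, 241.0], [159.0, 232.0], [158.0, 223.0]]
[[11.81, 22.1], [11.26, 15.99], [24.57, 25.67], [16.69, 23.01]]
ptr -0.054 [0.0765 0.0885] 0.08250000000000006
ptr -0.05 [0.077  0.0895] 0.08325000000000005
ptr -0.046 [0.0765 0.09  ] 0.08325000000000005
ptr -0.043 [0.065 0.089] 0.08096551724137935
ptr -0.041 [0.065  0.0875] 0.08102272727272732
0 -0.02 [(0.058, -44), (0.0575, -43), (0.048, 30), (0.0485, 29)]
0 -0.01 [(0.043, -27), (0.0435, -27), (0.048, 25), (0.0485, 23)]
0 0 [(0.0575, -31), (0.058, -28), (0.0415, -27), (0.042, -23)]
0 0.01 [(0.0415, -34), (0.0495, 30), (0.042, -28), (0.049, 27)]
0 0.02 [(0.0415, -36), (0.049, 34), (0.0495, 33), (0.041, -30)]
5 -0.02 [(0.0855, -39), (0.085, -37), (0.0755, 35), (0.076, 32)]
5 -0.01 [(0.0755, 22), (0.076, 20), (0.075, 18), (0.0705, -17)]
5 0 [(0.0765, 24), (0.077, 24), (0.085, -23), (0.0855, -23)]
5 0.01 [(0.0765, 37), (0.077, 31), (0.076, 28), (0.0685, -27)]
5 0.02 [(0.086, -40), (0.0765, 39), (0.076, 39), (0.0855, -36)]
```

Estimates are stop ≈ 0.0814 and pointer ≈ 0.0823, so within about 1 mm. I'll move above the knob, which clears the shadow, and recheck from there.

Run:
```python
from h import *
j=J();a=tool(j,[0,-.040,.17],.54);plan(*a);print();plan(*tool(j,[0,-.040,.17],-.2),*a)
```

```text
[-0.001, -0.749, 0.02, -0.0, -0.0, -0.085]
[0.197, -0.722, 0.02, -0.0, -0.0, -0.085]

[0.0, 0.0, 0.0, 0.0, 0.0, 0.118]
[0.0, 0.0, 0.0, 0.0, 0.0, 0.118]
```

>>> {"op": "servo_tool", "data": {
  "moves": [
    [[-0.001, -0.749, 0.02], [0, 0, -0.085], 0],
    [[-0.001, -0.749, 0.02], [0, 0, -0.085], 0],
    [[-0.001, -0.749, 0.02], [0, 0, -0.085], 0]
  ]
}}

```text
t: 6.5
tool_pos: [0.5738, 0.0363, 0.2086]
tcp_rot: [0.564, 0.784, -0.202, 0.161]
force: [0.6, -0.4, 0.6]
width: 0.504
grasp_force: 0.0
```

>>> {"op": "servo_tool", "data": {
  "moves": [
    [[0.197, -0.722, 0.02], [0, 0, -0.085], 0],
    [[0.197, -0.722, 0.02], [0, 0, -0.085], 0],
    [[0.197, -0.722, 0.02], [0, 0, -0.085], 0],
    [[0.197, -0.722, 0.02], [0, 0, -0.085], 0]
  ]
}}

```text
t: 6.9
tool_pos: [0.5185, 0.033, 0.2086]
tcp_rot: [0.456, 0.852, -0.219, 0.135]
force: [-0.2, -0.3, 1.2]
width: 0.497
grasp_force: 0.0
```

Run:
```python
from h import *
j=J()
a=np.mean([manip.capture("top").astype(float) for _ in range(8)],0).astype(np.uint8);cv2.imwrite("pics/top6full.png",a)
s=manip.sense();p=s["tool_pos"];print(s["t"],j.F.inv().apply(p-j.face([0,0,0])).round(4),s["qpos"])
# rectify plane z=.009 (left, pointer) and z=.043 (right, flange): row = face y (.100 top to .060), 0.1 mm per px ; col = face x -.062..-.022
def rect(z,x0):
    X,Y=np.meshgrid(np.arange(400)*1e-4+x0,.102-np.arange(500)*1e-4)
    q=proj(j.face(np.stack([X.ravel(),Y.ravel(),np.full(X.size,z)],1)),"top").astype(np.float32).reshape(500,400,2)
    return cv2.remap(a,q[...,0],q[...,1],cv2.INTER_CUBIC)
o=np.hstack([rect(.009,-.062),rect(.043,-.03)])
for k in range(0,500,50): cv2.line(o,(0,k),(799,k),(0,0,255) if k==200 else (0,120,0),1)
cv2.imwrite("pics/rect6.png",o)
plan(*tool(j,[0,-.040,.026],.54))
```

```text
7.3 [ 1.000e-04 -3.840e-02  1.713e-01] [ 0.27384231  0.28884938  1.67206203 -0.52384077  1.33826475 -0.15178542]
[0.005, -0.011, 0.908, 0.001, -0.0, -0.0]
[0.005, -0.01, 0.908, 0.001, -0.0, -0.0]
```

View pics/rect6.png

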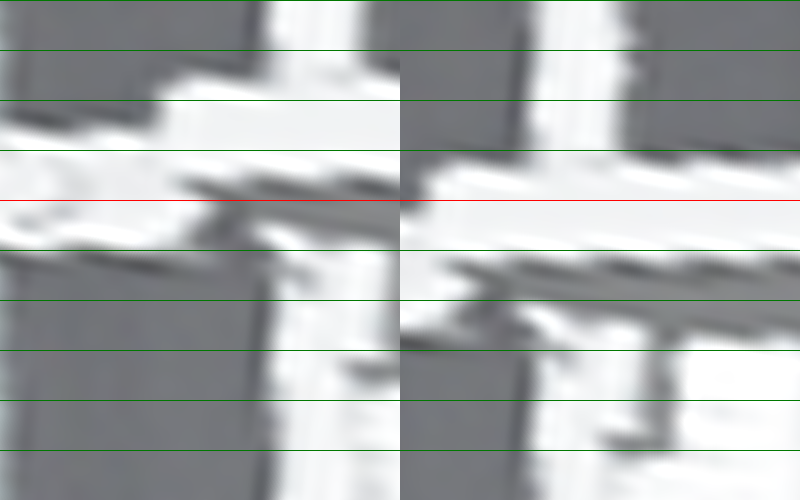

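Rectified to 0.1 mm per pixel, with the red line at y = 0.082: the flange top spans rows 160–260, so the stop is at 0.0810. The pointer body spans rows 125–245, which gives about 0.0833. I'll measure the point itself numerically in the first, unobstructed picture.

Run:
```python
from h import *
j=J();a=cv2.imread("pics/top0.png",0);b=cv2.imread("pics/top6full.png",0)
ys=.096-np.arange(0,260)*1e-4
def col(im,x,z):
    q=proj([j.face([x,y,z]) for y in ys],"top").astype(np.float32)
    return cv2.remap(im,q[:,0].reshape(1,-1),q[:,1].reshape(1,-1),cv2.INTER_CUBIC)[0].astype(int)
for z in(.009,):
  for x in np.arange(-.060,-.034,.002):
    p=col(a,x,z);m=p>150;print(round(x,3),(ys[m].max().round(4),ys[m].min().round(4),((ys[m].max()+ys[m].min())/2).round(4)) if m.any() else None,p[::13].tolist())
print("flange")
for im,n in((b,"6"),):
  for x in np.arange(-.015,.02,.005):
    p=col(im,x,.043);print(round(x,3),p[::13].tolist())
```

```text
-0.06 (np.float64(0.0893), np.float64(0.0768), np.float64(0.0831)) [106, 104, 102, 103, 90, 144, 246, 234, 232, 233, 234, 241, 202, 212, 244, 130, 96, 105, 108, 102]
-0.058 (np.float64(0.0889), np.float64(0.0765), np.float64(0.0827)) [110, 111, 110, 109, 93, 104, 226, 247, 231, 239, 242, 231, 208, 209, 242, 153, 99, 110, 108, 110]
-0.056 (np.float64(0.0887), np.float64(0.0768), np.float64(0.0828)) [105, 106, 106, 105, 102, 95, 197, 249, 217, 223, 228, 206, 194, 244, 208, 138, 103, 105, 107, 108]
-0.054 (np.float64(0.0889), np.float64(0.0774), np.float64(0.0832)) [112, 111, 107, 103, 101, 125, 195, 247, 230, 216, 212, 216, 221, 255, 192, 102, 110, 107, 106, 108]
-0.052 (np.float64(0.0894), np.float64(0.0773), np.float64(0.0834)) [108, 109, 108, 105, 94, 150, 229, 237, 236, 229, 226, 230, 237, 255, 208, 93, 101, 107, 106, 107]
-0.05 (np.float64(0.0893), np.float64(0.0768), np.float64(0.0831)) [107, 108, 109, 104, 93, 135, 246, 242, 232, 230, 229, 232, 236, 250, 243, 128, 96, 109, 111, 109]
-0.048 (np.float64(0.0894), np.float64(0.0767), np.float64(0.0831)) [107, 108, 110, 105, 111, 149
[... 1119 characters left out ...]
7, 218, 239, 244, 242, 243, 246, 255, 188, 131, 129, 135, 126]
-0.005 [113, 112, 111, 114, 115, 114, 112, 97, 178, 255, 242, 242, 241, 244, 252, 233, 129, 125, 135, 130]
0.0 [115, 114, 116, 116, 116, 115, 109, 123, 212, 246, 246, 242, 242, 244, 255, 193, 115, 117, 135, 135]
0.005 [115, 116, 116, 116, 116, 116, 113, 111, 167, 255, 244, 241, 242, 246, 247, 229, 146, 123, 135, 134]
0.01 [112, 113, 113, 112, 112, 112, 111, 107, 197, 252, 244, 243, 242, 245, 255, 198, 109, 132, 136, 135]
0.015 [117, 118, 118, 118, 117, 116, 112, 119, 159, 242, 247, 241, 243, 246, 249, 193, 140, 128, 135, 135]
0.02 [116, 119, 119, 117, 117, 118, 114, 106, 193, 255, 246, 246, 245, 245, 254, 226, 125, 130, 136, 136]
```

The pointer tip is at 0.0830 and the stop at 0.0809, so it needs about +2 mm more. I'll regrasp the flange and correct.

Run:
```python
from h import *
j=J();a=tool(j,[-.001,.082,.10]);plan(*a);print();plan(*tool(j,[-.001,.082,.016]),*a)
```

```text
[-0.38, 0.648, 0.448, 0.001, -0.0, 0.086]
[-0.194, 0.727, 0.447, 0.001, -0.0, 0.086]

[-0.0, 0.0, 0.525, 0.0, 0.0, 0.0]
[-0.0, 0.0, 0.525, 0.0, 0.0, 0.0]
```

>>> {"op": "servo_tool", "data": {
  "moves": [
    [[-0.38, 0.648, 0.448], [0.001, 0, 0.086], 0],
    [[-0.38, 0.648, 0.448], [0.001, 0, 0.086], 0],
    [[-0.38, 0.648, 0.448], [0.001, 0, 0.086], 0]
  ]
}}

```text
t: 7.6
tool_pos: [0.5792, 0.0182, 0.1756]
tcp_rot: [0.566, 0.783, -0.202, 0.161]
force: [-0.7, 0.3, -1.1]
width: 0.5
grasp_force: 0.0
```

>>> {"op": "servo_tool", "data": {
  "moves": [
    [[-0.194, 0.727, 0.447], [0.001, 0, 0.086], 0],
    [[-0.194, 0.727, 0.447], [0.001, 0, 0.086], 0],
    [[-0.194, 0.727, 0.447], [0.001, 0, 0.086], 0],
    [[-0.194, 0.727, 0.447], [0.001, 0, 0.086], 0],
    [[-0.194, 0.727, 0.447], [0.001, 0, 0.086], 0]
  ]
}}

```text
t: 8.1
tool_pos: [0.6375, 0.0049, 0.1471]
tcp_rot: [0.665, 0.7, -0.179, 0.186]
force: [0.0, 0.1, 0.8]
width: 0.503
grasp_force: 0.0
```

Run:
```python
from h import *
j=J();s=manip.sense();p=s["tool_pos"];print(s["t"],j.F.inv().apply(p-j.face([0,0,0])).round(4));plan(*tool(j,[-.001,.082,.016]))
```

```text
8.1 [-0.0009  0.0804  0.1011]
[0.0, 0.012, 0.532, -0.0, -0.0, 0.0]
[0.0, 0.011, 0.532, -0.0, -0.0, 0.0]
```

>>> {"op": "servo_tool", "data": {
  "moves": [
    [[0, 0.01, 0.4], [0, 0, 0], 0],
    [[0, 0.015, 0.8], [0, 0, 0], 0],
    [[0, 0.015, 1.0], [0, 0, 0], 0],
    [[0, 0.015, 1.0], [0, 0, 0], 0],
    [[0, 0.015, 1.0], [0, 0, 0], 0]
  ]
}}

```text
t: 8.6
tool_pos: [0.6415, -0.0351, 0.078]
tcp_rot: [0.666, 0.7, -0.179, 0.187]
force: [-0.1, 0.6, -0.5]
width: 0.497
grasp_force: 0.0
```

>>> {"op": "servo_tool", "data": {
  "moves": [
    [[0, 0, 0.05], [0, 0, 0], -1],
    [[0, 0, 0.05], [0, 0, 0], -1],
    [[0, 0, 0.05], [0, 0, 0], -1],
    [[0, 0, 0.05], [0, 0, 0], -1],
    [[0, 0, 0.05], [0, 0, 0], -1]
  ]
}}

```text
t: 9.1
tool_pos: [0.642, -0.0369, 0.0745]
tcp_rot: [0.666, 0.7, -0.179, 0.187]
force: [-2.2, 2.8, 5.3]
width: 0.105
grasp_force: 59.9
```

>>> {"op": "servo_tool", "data": {
  "moves": [
    [[0, 0, 0], [0, 0, 0], -1],
    [[0, 0, 0], [0, 0, 0], -1]
  ]
}}

```text
t: 9.3
tool_pos: [0.6419, -0.0369, 0.0745]
tcp_rot: [0.666, 0.7, -0.179, 0.187]
force: [-2.3, 3.2, 5.9]
width: 0.108
grasp_force: 59.9
```

```bash
cat >> h.py <<'E'
def where():
    j=J();s=manip.sense();print(s["t"],j.F.inv().apply(s["tool_pos"]-j.face([0,0,0])).round(4),np.round(s["force"],1),np.round(s["ft_torque"],2),round(s["width"],3),round(s["grasp_force"],1))
def stop_y(n=6):
    j=J();im=np.mean([manip.capture("top").astype(float) for _ in range(n)],0).astype(np.uint8);cv2.imwrite("pics/last.png",im)
    im=cv2.cvtColor(im,cv2.COLOR_BGR2GRAY);ys=.096-np.arange(260)*1e-4;o=[]
    for x in np.arange(-.005,.021,.0025):
        q=proj([j.face([x,y,.043]) for y in ys],"top").astype(np.float32)
        p=cv2.remap(im,q[:,0].reshape(1,-1),q[:,1].reshape(1,-1),cv2.INTER_CUBIC)[0].astype(float)
        m=np.where(p>182)[0];c=[s for s in np.split(m,np.where(np.diff(m)>3)[0]+1) if 85<len(s)<115]
        o+=[(ys[s[0]]+ys[s[-1]])/2 for s in c[:1]]
    print("stop y",np.round(o,4),np.median(o).round(4) if o else None)
E
python3 -c "
from h import *
where()"
```

```text
9.3 [-0.0009  0.0827  0.0172] [-2.3  3.2  5.9] [0.27 0.25 0.13] 0.108 59.9
```

>>> {"op": "servo_tool", "data": {
  "moves": [
    [[0, 0.014, 0], [0, 0, 0], -1],
    [[0, 0.014, 0], [0, 0, 0], -1],
    [[0, 0.014, 0], [0, 0, 0], -1]
  ]
}}

```text
t: 9.6
tool_pos: [0.6429, -0.0369, 0.0745]
tcp_rot: [0.666, 0.7, -0.179, 0.187]
force: [-2.9, 3.0, 6.0]
width: 0.102
grasp_force: 60.0
```

```bash
python3 -c "
from h import *
where()"
```

```text
9.6 [-0.0009  0.0837  0.0172] [-2.9  3.   6. ] [0.22 0.36 0.1 ] 0.102 60.0
```

>>> {"op": "servo_tool", "data": {
  "moves": [
    [[0, 0, 0], [0, 0, 0], 0],
    [[0, 0, 0], [0, 0, 0], 0],
    [[0, 0, -0.1], [0, 0, 0], 0],
    [[0, 0, -0.5], [0, 0, 0], 0],
    [[0, 0, -1.0], [0, 0, 0], 0]
  ]
}}

```text
t: 10.1
tool_pos: [0.6399, 0.0023, 0.142]
tcp_rot: [0.666, 0.699, -0.181, 0.185]
force: [-0.2, 0.9, 0.6]
width: 0.5
grasp_force: 0.0
```

>>> {"op": "servo_tool", "data": {
  "moves": [
    [[0, 0, -0.6], [0, 0, 0], 0],
    [[0, 0, -0.9], [0, 0, 0], 0],
    [[0, 0, -0.9], [0, 0, 0], 0]
  ]
}}

```text
t: 10.4
tool_pos: [0.6417, 0.0406, 0.2094]
tcp_rot: [0.666, 0.7, -0.175, 0.189]
force: [0.0, 0.4, -0.0]
width: 0.503
grasp_force: 0.0
```

```bash
python3 -c "
from h import *
stop_y();where();j=J();a=tool(j,[0,-.040,.10],.54);plan(*a)"
```

```text
stop y [0.0825 0.0826 0.083  0.0825 0.0825 0.083  0.0826 0.0824 0.0832 0.083
 0.0824] 0.0826
10.7 [-0.0012  0.0831  0.1661] [-0.6  0.8 -0.3] [ 0.22  0.03 -0.02] 0.5 0.0
[-0.007, -0.767, 0.418, -0.001, -0.0, -0.086]
[0.198, -0.742, 0.415, -0.001, -0.0, -0.086]
```

The stop is at 0.0826 against the pointer at 0.0830, so it is set. On to the knob.

>>> {"op": "servo_tool", "data": {
  "moves": [
    [[-0.007, -0.767, 0.418], [0, 0, -0.086], 0],
    [[-0.007, -0.767, 0.418], [0, 0, -0.086], 0],
    [[-0.007, -0.767, 0.418], [0, 0, -0.086], 0]
  ]
}}

```text
t: 11.0
tool_pos: [0.5744, 0.0168, 0.1741]
tcp_rot: [0.565, 0.783, -0.206, 0.158]
force: [0.4, 0.3, -0.3]
width: 0.501
grasp_force: 0.0
```

>>> {"op": "servo_tool", "data": {
  "moves": [
    [[0.198, -0.742, 0.415], [0, 0, -0.086], 0],
    [[0.198, -0.742, 0.415], [0, 0, -0.086], 0],
    [[0.198, -0.742, 0.415], [0, 0, -0.086], 0],
    [[0.198, -0.742, 0.415], [0, 0, -0.086], 0],
    [[0.198, -0.742, 0.415], [0, 0, -0.086], 0]
  ]
}}

```text
t: 11.5
tool_pos: [0.521, -0.0013, 0.1489]
tcp_rot: [0.456, 0.851, -0.221, 0.134]
force: [0.6, -0.7, -0.0]
width: 0.499
grasp_force: 0.0
```

Run:
```python
from h import *
where();j=J();plan(*tool(j,[0,-.040,.027],.54))
# knob axis/bar from clear first pictures: black mask on the knob top plane
im=cv2.cvtColor(cv2.imread("pics/top0.png"),cv2.COLOR_BGR2GRAY)
X,Y=np.meshgrid(np.arange(-.04,.04,2.5e-4),np.arange(-.08,0,2.5e-4))
q=proj(j.face(np.stack([X.ravel(),Y.ravel(),np.full(X.size,.045)],1)),"top").astype(np.float32).reshape(*X.shape,2)
m=(cv2.remap(im,q[...,0],q[...,1],cv2.INTER_LINEAR)<42).astype(np.uint8)
n,l,st,ce=cv2.connectedComponentsWithStats(m);k=1+st[1:,4].argmax();pts=np.c_[X[l==k],Y[l==k]]
print(pts.mean(0),cv2.minAreaRect((pts*1000).astype(np.float32)))
```

```text
11.5 [ 1.000e-04 -3.630e-02  1.025e-01] [ 0.6 -0.7 -0. ] [0.2  0.02 0.  ] 0.499 0.0
[0.025, -0.04, 0.944, 0.0, -0.0, -0.001]Traceback (most recent call last):
  File "<stdin>", line 8, in <module>
ValueError: attempt to get argmax of an empty sequence
```

Run:
```python
from h import *
j=J();im=cv2.cvtColor(cv2.imread("pics/top0.png"),cv2.COLOR_BGR2GRAY)
X,Y=np.meshgrid(np.arange(-.04,.04,5e-4),np.arange(-.08,0,5e-4))
for z in(.045,.034):
  q=proj(j.face(np.stack([X.ravel(),Y.ravel(),np.full(X.size,z)],1)),"top").astype(np.float32).reshape(*X.shape,2)
  g=cv2.remap(im,q[...,0],q[...,1],cv2.INTER_LINEAR);m=(g<60).astype(np.uint8);print(g.min(),m.sum())
  n,l,st,ce=cv2.connectedComponentsWithStats(m);k=1+st[1:,4].argmax();pts=np.c_[X[l==k],Y[l==k]]
  print(pts.mean(0),cv2.minAreaRect((pts*1000).astype(np.float32)))
for r in m[::5][::-1]: print("".join(".#"[v] for v in r[::3]))
```

```text
49 288
[ 0.02159722 -0.04299306] ((21.430526733398438, -42.677249908447266), (12.34939956665039, 3.1575167179107666), 79.2156982421875)
50 302
[ 0.01693548 -0.0403871 ] ((16.997413635253906, -40.70603942871094), (2.4369640350341797, 10.569964408874512), 3.3664603233337402)
......................................................
......................................................
......................................................
......................................................
......................................................
......................................................
......................................................
......................................................
......................................................
......................................................
......................................................
......................................#...............
......................................................
......................................................
......................................#...............
.
[... 233 characters left out ...]
........##.#.....#.#....................
..................#..##...............................
................####..................................
......................................................
......................................................
......................................................
......................................................
......................................................
......................................................
......................................................
......................................................
......................................................
......................................................
```

Run:
```python
from h import *
j=J();im=cv2.cvtColor(cv2.imread("pics/top0.png"),cv2.COLOR_BGR2GRAY)
X,Y=np.meshgrid(np.arange(-.04,.04,1e-3),np.arange(-.08,0,1e-3))
q=proj(j.face(np.stack([X.ravel(),Y.ravel(),np.full(X.size,.045)],1)),"top").astype(np.float32).reshape(*X.shape,2)
g=cv2.remap(im,q[...,0],q[...,1],cv2.INTER_LINEAR)
for y,r in list(zip(Y[:,0],g))[10:66:2][::-1]: print(f"{y*1000:4.0f} "+"".join("#" if v<70 else "+" if v<90 else "." for v in r[::1]))
```

```text
-16 ................................................................................
 -18 ................................................................................
 -20 ................................................................................
 -22 .....................................................++##+++##+.................
 -24 ....................................................+###########+...............
 -26 .................................................+###+##++########+.............
 -28 ...............................................+####+++++++########+............
 -30 ............................................+####+++++++#+###########...........
 -32 ..........................................+###+++++++++++#########+.............
 -34 .............................................+++++++#############+..............
 -36 ..............................................+#+###############+...............
 -38 ..............................................+#################................
 -40 ..............................................++##########+#####
[... 606 characters left out ...]
............
 -56 .....................+###############+..........................................
 -58 .......................++++...+++...............................................
 -60 ................................................................................
 -62 ................................................................................
 -64 ................................................................................
 -66 ................................................................................
 -68 ................................................................................
 -70 ................................................................................
```

The bar centre is at about (0, -39.5) mm, at about 0.56 rad, so q ≈ 0.15. I'll descend on it.

>>> {"op": "servo_tool", "data": {
  "moves": [
    [[0.02, -0.04, 0.4], [0, 0, 0], 0],
    [[0.025, -0.04, 0.8], [0, 0, 0], 0],
    [[0.025, -0.04, 0.94], [0, 0, 0], 0],
    [[0.025, -0.04, 0.94], [0, 0, 0], 0],
    [[0.025, -0.04, 0.94], [0, 0, 0], 0]
  ]
}}

```text
t: 12.0
tool_pos: [0.5178, -0.039, 0.0837]
tcp_rot: [0.456, 0.852, -0.222, 0.133]
force: [-0.0, 0.2, -0.6]
width: 0.499
grasp_force: 0.0
```

Run:
```python
from h import *
where();j=J();plan(*tool(j,[0,-.0395,.027],.55))
```

```text
12.0 [ 0.0001 -0.0414  0.0273] [-0.   0.2 -0.6] [ 0.29 -0.02  0.04] 0.499 0.0
[-0.011, 0.021, 0.004, -0.0, -0.0, -0.004]
```

>>> {"op": "servo_tool", "data": {
  "moves": [
    [[-0.01, 0.02, 0], [0, 0, 0], 0],
    [[-0.01, 0.02, 0], [0, 0, 0], -1],
    [[-0.01, 0.02, 0], [0, 0, 0], -1],
    [[-0.01, 0.02, 0], [0, 0, 0], -1],
    [[-0.01, 0.02, 0], [0, 0, 0], -1]
  ]
}}

```text
t: 12.5
tool_pos: [0.5213, -0.0375, 0.0837]
tcp_rot: [0.455, 0.852, -0.219, 0.135]
force: [3.8, 3.0, -0.8]
width: 0.122
grasp_force: 60.6
```

>>> {"op": "servo_tool", "data": {
  "moves": [
    [[0, 0, 0], [0, 0, 0], -1],
    [[0, 0, 0], [0, 0, 0], -1]
  ]
}}

```text
t: 12.7
tool_pos: [0.5214, -0.0375, 0.0837]
tcp_rot: [0.455, 0.852, -0.219, 0.135]
force: [3.4, 4.2, -0.8]
width: 0.124
grasp_force: 60.6
```

```bash
python3 -c "
from h import *
where()"
```

```text
12.7 [-0.0011 -0.0377  0.028 ] [ 3.4  4.2 -0.8] [ 0.72 -0.57  0.43] 0.124 60.6
```

Bar gripped. I'll turn it clockwise in stages.

>>> {"op": "servo_tool", "data": {
  "moves": [
    [[0, 0, 0], [0, 0, 0.04], -1],
    [[0, 0, 0], [0, 0, 0.08], -1],
    [[0, 0, 0], [0, 0, 0.12], -1],
    [[0, 0, 0], [0, 0, 0.16], -1],
    [[0, 0, 0], [0, 0, 0.2], -1]
  ]
}}

```text
t: 13.2
tool_pos: [0.5209, -0.0376, 0.0837]
tcp_rot: [0.698, 0.668, -0.167, 0.196]
force: [3.0, 3.7, 0.5]
width: 0.126
grasp_force: 60.9
```

```bash
cat >> h.py <<'E'
def ang():
    j=J();s=manip.sense();m=(j.F.inv()*R.from_quat(s["tcp_rot"])).as_matrix();print("ang",np.arctan2(-m[0,1],m[1,1]).round(3),"tilt",m[:,2].round(3))
E
python3 -c "
from h import *
where();ang()"
```

```text
13.2 [-0.001  -0.0382  0.028 ] [3.  3.7 0.5] [ 0.62 -0.25  0.42] 0.126 60.9
ang -0.095 tilt [-0.002  0.004 -1.   ]
```

>>> {"op": "servo_tool", "data": {
  "moves": [
    [[0, 0, 0], [0, 0, 0.04], -1],
    [[0, 0, 0], [0, 0, 0.08], -1],
    [[0, 0, 0], [0, 0, 0.12], -1],
    [[0, 0, 0], [0, 0, 0.15], -1],
    [[0, 0, 0], [0, 0, 0.17], -1]
  ]
}}

```text
t: 13.7
tool_pos: [0.5205, -0.0375, 0.0837]
tcp_rot: [0.849, 0.461, -0.11, 0.233]
force: [3.2, 4.0, 0.7]
width: 0.12
grasp_force: 61.1
```

>>> {"op": "servo_tool", "data": {
  "moves": [
    [[0, 0, 0], [0, 0, 0.01], -1],
    [[0, 0, 0], [0, 0, 0.02], -1],
    [[0, 0, 0], [0, 0, 0.02], -1]
  ]
}}

```text
t: 14.0
tool_pos: [0.5205, -0.0375, 0.0837]
tcp_rot: [0.863, 0.436, -0.103, 0.236]
force: [2.4, 4.5, 2.1]
width: 0.125
grasp_force: 60.9
```

```bash
python3 -c "
from h import *
where();ang()"
```

```text
14.0 [-0.0012 -0.0386  0.028 ] [2.4 4.5 2.1] [ 0.73 -0.32  0.26] 0.125 60.9
ang -0.687 tilt [-0.003  0.003 -1.   ]
```

>>> {"op": "servo_tool", "data": {
  "moves": [
    [[0, 0, 0], [0, 0, 0.006], -1],
    [[0, 0, 0], [0, 0, 0.012], -1],
    [[0, 0, 0], [0, 0, 0.012], -1]
  ]
}}

```text
t: 14.3
tool_pos: [0.5205, -0.0375, 0.0836]
tcp_rot: [0.87, 0.42, -0.099, 0.238]
force: [1.9, 3.7, 2.1]
width: 0.123
grasp_force: 62.2
```

```bash
python3 -c "
from h import *
where();ang()"
```

```text
14.3 [-0.0012 -0.0386  0.028 ] [1.9 3.7 2.1] [ 0.77 -0.08  0.63] 0.123 62.2
ang -0.724 tilt [-0.002  0.003 -1.   ]
```

>>> {"op": "servo_tool", "data": {
  "moves": [
    [[0, 0, 0], [0, 0, 0], 0],
    [[0, 0, 0], [0, 0, 0], 0],
    [[0, 0, -0.1], [0, 0, 0], 0],
    [[0, 0, -0.5], [0, 0, 0], 0],
    [[0, 0, -1.0], [0, 0, 0], 0]
  ]
}}

```text
t: 14.8
tool_pos: [0.5146, 0.0005, 0.1522]
tcp_rot: [0.87, 0.419, -0.104, 0.237]
force: [1.4, 0.0, 0.4]
width: 0.503
grasp_force: 0.0
```

>>> {"op": "servo_tool", "data": {
  "moves": [
    [[0, 0, -0.6], [0, 0, 0], 0],
    [[0, 0, -0.9], [0, 0, 0], 0],
    [[0, 0, -0.9], [0, 0, 0], 0]
  ]
}}

```text
t: 15.1
tool_pos: [0.5164, 0.0386, 0.2184]
tcp_rot: [0.871, 0.419, -0.098, 0.239]
force: [-0.4, -0.1, 0.8]
width: 0.498
grasp_force: 0.0
```

```bash
python3 -c "
from h import *
stop_y();where();im=cv2.imread('pics/last.png')
cv2.imwrite('pics/fin.png',cv2.resize(im[200:380,270:430],(533,600),interpolation=cv2.INTER_CUBIC))"
```

```text
stop y [0.0825 0.0826 0.083  0.0825 0.0826 0.083  0.0826 0.0824 0.0832 0.083
 0.0825] 0.0826
15.4 [-0.0002 -0.0417  0.177 ] [-0.2 -0.8 -0.2] [ 0.23  0.02 -0.08] 0.502 0.0
```

View pics/fin.png

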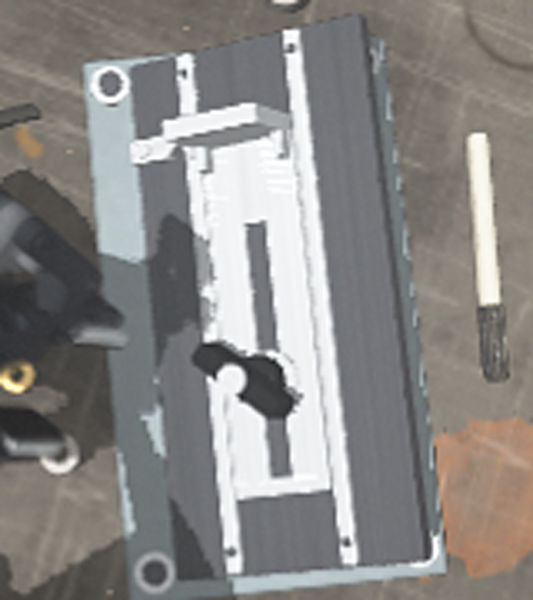

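The final picture shows the knob bar turned past to about -0.7 rad, running (200,352) to (292,408). The flange stands opposite the pointer at (150,150), and the bystanders in view, the marker and bushes, are undisturbed. Torque rose at the knob's end stop and the stop plate did not shift, so I'm handing in.

```bash
python3 -c "
from bench import manip
print(manip.job_done())"
```

```text
the job is handed in; nothing more can be done
None
```

The job is handed in: the stop plate's tab measured about 0.4 mm from the set pointer, and the wing knob is turned clockwise to about its 1.40 rad stop. The hand-in gave no verdict.

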